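# Present a sample tube over the reader window

## Task

First slide the reader's grey shutter by its orange tab fully open, until you feel it come up against its stop. Then lift the blue-capped sample tube out of the foam rack, carry it across high enough to clear the box of gloves, without bumping or shifting anything, and hold it upright and still over the middle of the reader's window, its foot about 15 mm above the glass; the tube must never touch the reader. Finish while still holding it there: do not put it down or let go.

Things in the scene. Friction and masses are not known exactly. Their poses are not given: they have to be found in the camera images.
- reader: White sample reader, fixed to the table, 240 (x) x 150 (y) x 65 (z) mm, turned by its yaw; origin at the centre of its underside. On its flat top are a round black window (diameter 50 mm, orange rim) centred 45 mm along the reader's +x, and two grey guide rails along its x, 7 mm high, at y = -38 and +38 mm, reaching from x = -72 to +84 mm. A shutter between the rails covers the window when shut. Which side of the robot the reader stands on varies.
- window (a point): Centre of the reader's black window, on the glass, 66 mm above the table. Same axes as the reader; z points up.
- shutter (a joint): Slide of the shutter, in m: 0 = shut over the window, 0.070 = fully open against its stop. It opens along the reader's -x (roughly towards the robot), starts partly or fully shut, stays where it is left, and drags with about 2 N.
- shutter_tab (a point): Top centre of the orange tab on the shutter. The shutter is a grey plate 66 x 66 mm, 5 mm thick, its top 71.5 mm above the table; on its middle stands the tab, an upright rib 12 mm thick along the reader's x, 44 mm long along y and 30 mm high; this point is 101.5 mm above the table. The tab moves with the shutter.
- rack: White foam rack, fixed to the table, 75 (x) x 230 (y) x 50 (z) mm, turned by its yaw; origin at the centre of its underside. Three holes in a row along its y, 80 mm apart (at y = -80, 0, +80 mm), 31 mm wide and 40 mm deep. One tube stands in each hole with 76 mm showing. Which hole holds which tube, and on which side of the robot the rack stands, vary.
- blue_tube_centre (a point): The blue-capped sample tube: an upright round tube 116 mm long, 29 mm diameter, clear with a white label, under a blue cap of 34 mm diameter and 22 mm height (its top 22 mm). This point is on its axis half-way up, 58 mm above the foot; z points along the tube to the cap. In the rack its foot is 10 mm above the table. It weighs 40 to 85 g.
- blue_tube_foot (a point): Centre of the flat underside of the blue-capped tube, 58 mm below blue_tube_centre.
- yellow_tube_a_centre (a point): A yellow-capped tube of the same shape, half-way up its axis; leave it in the rack.
- yellow_tube_b_centre (a point): The other yellow-capped tube of the same shape, half-way up its axis; leave it in the rack.
- glove_box_centre (a point): Centre of a box of gloves, cardboard with a blue band, white top and a dark blue disc in its middle, lying between rack and reader: 240 (x) x 120 (y) x 80 (z) mm, loose, 0.6 kg; leave it where it is.
- gel_bottle_centre (a point): Centre (75 mm above the table) of a loose hand-gel bottle, green, diameter 60 mm, 150 mm high; leave it standing where it is.

How it is judged:
By the outcome, as a careful person would: the job done as asked, in the order asked, and still so for the second after the job is handed in, while the arm keeps its last pose, push and grip.
It also fails if it takes over 58 s, if anything falls off the work surface, if the arm or the gripper's body presses on something with over 40 N, if the wrist force passes 120 N, or if a joint passes its speed limit or range.

## Robot

A 6-joint arm with a two-finger parallel gripper is mounted at the origin on the work surface. World frame = base frame: x ahead of the robot, y to its left, z up, the work surface at z = 0. Lengths are in m, angles in rad, forces in N, time in s.
With the tool pointing down it reaches from about 0.375 to 0.9 m from the base axis. Payload 3.1 kg.
Tool frame: the origin (TCP) lies where the fingers leave the gripper's body, on its centre line; the fingertips stand 73 mm ahead of it and the grasp point (between the pads) lies 54 mm ahead of it; z points along the fingers, y is the line along which they close (so a half turn about z gives the same grasp; the last joint's range is limited). The gripper opens to 85 mm and grips with 20 to 120 N. Pads are 22 mm wide; open, the fingers measure 114 mm over their backs; the gripper's body (76 mm by 85 mm) begins 54 mm behind the grasp point. The pads swing forward as they close: fully open they stand 13 mm farther back than shut.
Start: joints at [-1.339, 0.527, 1.433, -0, 1.181, -0.178], TCP at [0.25, -0.573, 0.304] pointing down, gripper open.
Joint ranges: [-3.08, 3.08], [-0.75, 2.2], [0.22, 2.44], [-1.43, 4.57], [0, 2.65], [-2.85, 2.85]. Speed limits (rad/s): [2.79, 2.79, 3.14, 3.14, 3.14, 3.14].

## Interface

Orientations are given as a unit quaternion [x, y, z, w].
In Python, from station import manip gives the robot as it stands.
- The arm moves only by the shell command python3 -m crank 'ROWS' [FORCE]. ROWS is JSON, a list of rows, each an object with "dp": the shift along the tool's x, y, z normalised to -1 to 1, where 1 is 50 cm, a list of three; "delta_rot": the turn, a rotation vector about the tool's x, y, z normalised to -1 to 1, where 1 is 2 pi rad, a list of three; "fingers": the opening, from -1 (shut) to 1 (fully open). A call has 1 to 12 rows; each row shifts and turns the commanded pose from where the row before left it, along the tool's axes as they then stand; what a row does not reach is not made up. A row lasts 1/12 s, in which the tool goes at most 41.7 mm and 7.16 degrees, less where a joint would pass 70% of its speed; a pose out of reach is approached as far as the arm can. A call with a number of a shift or a turn outside -1 to 1 is refused whole. A call with a gripper value outside its range is refused whole. The fingers move at their own pace and stop on an object; FORCE is the grip in N (left out, the last holds). Time passes only in rows, so rows that do not move let the fingers close. It gives the time, the measured TCP pose, the force, the opening and the grip force at its end, in the units of the state.
- manip.sense(): the state, without advancing time (a new reading comes with each control period).
- manip.snapshot(name): name is "side" or "top"; returns (picture, depth): 420x560x3 uint8, red, green, blue; 420x560 float32, m along the optical axis (not along the pixel's ray), 0 where there is no reading.
- manip.camera_model(name): a dict with "fx", "fy", "cx", "cy" (pixels), "k1" (the pictures are not rectified: a ray, as slopes to the right and down, at radius r is drawn at 1 + k1 r^2 times it, then the intrinsics apply), "origin" and "attitude" of the camera in the world. Camera axes: x right, y up, looking along -z (the intrinsics and any distortion apply to the point x, -y, -z); pixel columns grow to the right and rows downward; lengths in m; the calibration is good to about 2 mm. A picture is of the moment at which its call begins. camera_model takes no time and is no camera call.
- manip.sign_off(): hands the job in; it is judged then, once.
The state is a dict: "t": time; "q": joint angles; "qd": joint speeds; "tau": joint torques, N m; "tcp_pos": TCP position; "tool_rot": TCP orientation; "force": force on the tool from outside, world axes, zero at the start; "ft_torque": the same for the moment, N m; "finger_gap": opening from 0.0 (shut) to 1.0 (fully open); "gripper_force": force on a finger pad.
Only numpy, scipy, OpenCV 4.12 (cv2) and the standard library are available. Lean on these libraries where they do the work, as an engineer would, in place of code of your own. Each camera call takes 0.05 s, during which the arm holds its last target. There are 200 camera calls.

## Working session

There is one attempt and no reset: what is moved stays moved. The work goes in short steps, Python scripts to look and compute and a shell command to move; the robot and the scene stay as the last step left them, time stands still between calls to the robot, and variables do not carry over. Pictures are saved under pics/ and viewed, at most 10 in all, crops included, and the job is handed in when it is done.

```bash
mkdir -p pics; cat > h.py <<'E'
import numpy as np,cv2
from scipy.spatial.transform import Rotation as R
from station import manip
def snap(n,f):
    p,d=manip.snapshot(n); cv2.imwrite(f'pics/{f}.png',p[:,:,::-1]); np.savez(f'{f}.npz',p=p,d=d); return p,d
def att(c):
    a=np.array(c['attitude'],float)
    return a if a.shape==(3,3) else R.from_quat(a).as_matrix()
def world(n,d):
    c=manip.camera_model(n); v,u=np.mgrid[:d.shape[0],:d.shape[1]]
    K=np.array([[c['fx'],0,c['cx']],[0,c['fy'],c['cy']],[0,0,1.]])
    s=cv2.undistortPoints(np.stack([u,v],-1).reshape(-1,1,2).astype(np.float64),K,np.array([c['k1'],0,0,0,0.])).reshape(*d.shape,2)
    P=np.stack([s[...,0]*d,-s[...,1]*d,-d],-1)
    return P@att(c).T+np.array(c['origin'])
E
python3 - <<'E'
from h import *
for n in('top','side'):
    p,d=snap(n,n+'0'); print(n,manip.camera_model(n))
print(manip.sense())
E
```

```text
top {'fx': 419.9220190673958, 'fy': 419.9220190673958, 'cx': 289.7254052725058, 'cy': 210.02731436221538, 'k1': -0.11427662123931853, 'origin': array([ 0.57595607, -0.00466192,  1.03471321]), 'attitude': array([ 0.01218177, -0.01460066, -0.70041173,  0.71348569])}
side {'fx': 505.25757261466555, 'fy': 505.25757261466555, 'cx': 279.34990631911097, 'cy': 204.3416552536425, 'k1': -0.01584110465762113, 'origin': array([ 0.59169109, -0.72869461,  0.93815889]), 'attitude': array([ 0.34663509, -0.00850752, -0.01203854,  0.93788422])}
{'t': 0.1, 'q': array([-1.33847366e+00,  5.28343552e-01,  1.43376239e+00,  3.29553857e-05,
        1.18142895e+00, -1.78509132e-01]), 'qd': array([-3.29786798e-04, -3.47207256e-03, -3.73492304e-03, -4.77421978e-04,
       -7.06051624e-04, -3.04838645e-05]), 'tau': array([ 5.16048772e-05, -4.43302846e+01, -1.78586698e+01, -1.41409664e-04,
        3.94032351e-03, -1.64496180e-05]), 'tcp_pos': array([ 0.2495179 , -0.57248303,  0.30305331]), 'tool_rot': array([ 9.78977054e-01,  2.03968097e-01, -1.08937894e-05, -9.71177490e-04]), 'force': array([-0.30823139, -0.20648898,  0.85490405]), 'ft_torque': array([-0.03480268, -0.00985072,  0.01203794]), 'gripper_force': 0.0, 'finger_gap': 1.0035042027646723}
```

View pics/top0.png

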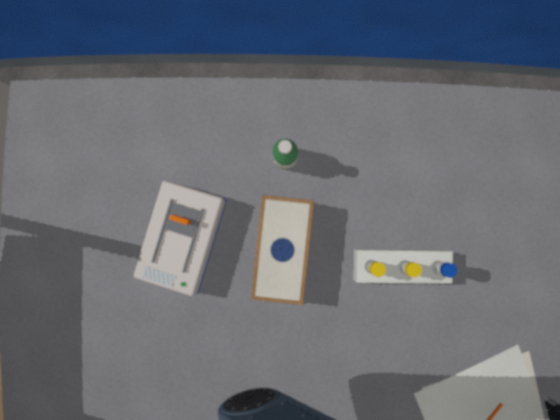

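View pics/side0.png

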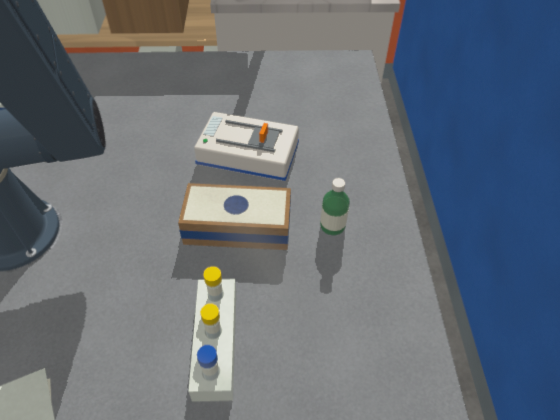

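The top view shows the reader at left (tab at 179,219), the glove box in the middle (disc at 282,250), the bottle at (285,152), and the rack at right with the blue cap outermost (448,270). The side view agrees: blue cap at (207,356), tab at (264,130).

```bash
python3 - <<'E'
from h import *
Z=np.load('top0.npz'); p,d=Z['p'],Z['d']; W=world('top',d)
hsv=cv2.cvtColor(p,cv2.COLOR_RGB2HSV); v,u=np.mgrid[:420,:560]
H,S,V=[hsv[...,i].astype(int) for i in range(3)]
def box(a,b,c,e): return (u>a)&(u<b)&(v>c)&(v<e)
def rep(n,m):
    P=W[m&(d>0)]; print(n,len(P),'med',np.median(P,0).round(4),'mid',((P.min(0)+P.max(0))/2).round(4),'zr',P[:,2].min().round(3),P[:,2].max().round(3)); return P
def rect(n,m):
    P=rep(n,m); (c,s,a)=cv2.minAreaRect((P[:,:2]*1000).astype(np.float32)); print('   rect',np.round(c,1),np.round(s,1),round(a,2))
x=lambda lo,hi:(W[...,2]>lo)&(W[...,2]<hi)
rect('tab',box(160,200,205,235)&(H<15)&(S>150)&x(.085,.12))
rep('blue',box(430,465,255,285)&(H>100)&(S>150)&x(.11,.14))
for k,(a,b) in {'yel1':(365,392),'yel2':(400,428)}.items(): rep(k,box(a,b,255,285)&(S>150)&x(.11,.14))
rect('rack',box(345,465,240,295)&x(.04,.056))
rect('reader',box(125,235,170,305)&x(.055,.11))
rect('gbox',box(240,325,185,312)&x(.07,.09))
rep('bottle',box(265,305,130,172)&x(.12,.2))
E
```

```text
tab 59 med [0.5864 0.2381 0.1013] mid [0.5866 0.2398 0.0972] zr 0.089 0.105
   rect [586.6 240. ] [41.8 11.4] 73.21
blue 169 med [ 0.4852 -0.3597  0.1263] mid [ 0.485  -0.3601  0.1208] zr 0.111 0.131
yel1 159 med [ 0.486  -0.1995  0.1266] mid [ 0.4858 -0.2003  0.1229] zr 0.115 0.131
yel2 164 med [ 0.4865 -0.2787  0.1259] mid [ 0.4865 -0.2798  0.1205] zr 0.111 0.13
rack 2310 med [ 0.4923 -0.2673  0.0504] mid [ 0.4853 -0.2809  0.048 ] zr 0.04 0.056
   rect [ 485.4 -280.9] [ 75.9 229.1] 0.13
reader 6442 med [0.5438 0.2501 0.0663] mid [0.5431 0.2535 0.0803] zr 0.055 0.105
   rect [543.2 253.9] [152.2 240.2] 73.88
gbox 5530 med [0.5214 0.0089 0.0809] mid [0.5219 0.0094 0.0816] zr 0.075 0.088
   rect [521.6   8.9] [120.5 239.3] 84.91
bottle 152 med [0.7434 0.0071 0.1498] mid [0.7446 0.0076 0.1379] zr 0.121 0.155
```

```bash
cat >> h.py <<'E'
def plan(goal,yaw=None):
    s=manip.sense(); M=R.from_quat(s['tool_rot']).as_matrix()
    print('t',round(s['t'],2),'tcp',s['tcp_pos'].round(4),'yawY',np.degrees(np.arctan2(M[1,1],M[0,1])).round(2),'zaxis',M[:,2].round(4),'F',s['force'].round(1),'gap',round(float(s['finger_gap']),3),'gf',round(float(s['gripper_force']),1),'q6',s['q'][5].round(2))
    print('total dp',((np.array(goal)-s['tcp_pos'])@M/0.5).round(4))
    if yaw is not None:
        c,n=np.cos(np.radians(yaw)),np.sin(np.radians(yaw))
        T=np.array([[-n,c,0],[c,n,0],[0,0,-1]]).T   # columns: x,y,z
        x=np.cross([c,n,0],[0,0,-1]); T=np.stack([x,[c,n,0],[0,0,-1]],1)
        print('total rot',(R.from_matrix(M.T@T).as_rotvec()/2/np.pi).round(4))
E
python3 -m crank '[{"dp":[0,0,0],"delta_rot":[0,0,-0.0175],"fingers":1},{"dp":[0,0,0],"delta_rot":[0,0,-0.0175],"fingers":1},{"dp":[0,0,0],"delta_rot":[0,0,-0.0175],"fingers":1},{"dp":[0,0,0],"delta_rot":[0,0,-0.0175],"fingers":1},{"dp":[0,0,0],"delta_rot":[0,0,-0.0175],"fingers":1},{"dp":[0,0,0],"delta_rot":[0,0,-0.0175],"fingers":1},{"dp":[0,0,0],"delta_rot":[0,0,-0.0175],"fingers":1},{"dp":[0,0,0],"delta_rot":[0,0,-0.0175],"fingers":1},{"dp":[0,0,0],"delta_rot":[0,0,0],"fingers":1}]' 20
python3 -c "
from h import *
plan([.5866,.240,.304],-16.2)"
```

```text
t: 0.85
tcp_pos: [0.2496, -0.5727, 0.3034]
tool_rot: [0.798, 0.602, 0.0, -0.001]
force: [0.0, 0.7, -0.3]
finger_gap: 1.0
gripper_force: 0.0
t 0.85 tcp [ 0.2496 -0.5727  0.3034] yawY -15.96 zaxis [-3.0e-04  1.2e-03 -1.0e+00] F [ 0.   0.7 -0.3] gap 1.0 gf 0.0 q6 -1.06
total dp [1.748e+00 2.013e-01 5.000e-04]
total rot [-0.0001 -0.0002  0.0007]
```

```bash
python3 -m crank '[{"dp":[0.04,0.0084,0],"delta_rot":[0,0,0],"fingers":0.2},{"dp":[0.074,0.0084,0],"delta_rot":[0,0,0],"fingers":0.2},{"dp":[0.074,0.0084,0],"delta_rot":[0,0,0],"fingers":0.2},{"dp":[0.074,0.0084,0],"delta_rot":[0,0,0],"fingers":0.2},{"dp":[0.074,0.0084,0],"delta_rot":[0,0,0],"fingers":0.2},{"dp":[0.074,0.0084,0],"delta_rot":[0,0,0],"fingers":0.2},{"dp":[0.074,0.0084,0],"delta_rot":[0,0,0],"fingers":0.2},{"dp":[0.074,0.0084,0],"delta_rot":[0,0,0],"fingers":0.2},{"dp":[0.074,0.0084,0],"delta_rot":[0,0,0],"fingers":0.2},{"dp":[0.074,0.0084,0],"delta_rot":[0,0,0],"fingers":0.2},{"dp":[0.074,0.0084,0],"delta_rot":[0,0,0],"fingers":0.2},{"dp":[0.074,0.0084,0],"delta_rot":[0,0,0],"fingers":0.2}]' && python3 -m crank '[{"dp":[0.074,0.0084,0],"delta_rot":[0,0,0],"fingers":0.2},{"dp":[0.074,0.0084,0],"delta_rot":[0,0,0],"fingers":0.2},{"dp":[0.074,0.0084,0],"delta_rot":[0,0,0],"fingers":0.2},{"dp":[0.074,0.0084,0],"delta_rot":[0,0,0],"fingers":0.2},{"dp":[0.074,0.0084,0],"delta_rot":[0,0,0],"fingers":0.2},{"dp":[0.074,0.0084,0],"delta_rot":[0,0,0],"fingers":0.2},{"dp":[0.074,0.0084,0],"delta_rot":[0,0,0],"fingers":0.2},{"dp":[0.074,0.0084,0],"delta_rot":[0,0,0],"fingers":0.2},{"dp":[0.074,0.0084,0],"delta_rot":[0,0,0],"fingers":0.2},{"dp":[0.074,0.0084,0],"delta_rot":[0,0,0],"fingers":0.2},{"dp":[0.04,0.0084,0],"delta_rot":[0,0,0],"fingers":0.2},{"dp":[0,0,0],"delta_rot":[0,0,0],"fingers":0.2}]'
python3 -c "
from h import *
plan([.5866,.240,.157],-16.2)"
```

```text
t: 1.85
tcp_pos: [0.4164, -0.1748, 0.3039]
tool_rot: [0.8, 0.6, 0.0, -0.0]
force: [0.0, 0.2, 0.3]
finger_gap: 0.604
gripper_force: 0.0
t: 2.85
tcp_pos: [0.57, 0.1893, 0.3037]
tool_rot: [0.799, 0.602, 0.001, 0.0]
force: [0.5, -0.4, -0.2]
finger_gap: 0.604
gripper_force: 0.0
t 2.85 tcp [0.57   0.1893 0.3037] yawY -15.98 zaxis [ 0.0024  0.0017 -1.    ] F [ 0.5 -0.4 -0.2] gap 0.604 gf 0.0 q6 0.41
total dp [0.1059 0.0034 0.2936]
total rot [ 0.0003 -0.0004  0.0006]
```

```bash
python3 -m crank '[{"dp":[0.053,0.0017,0.02],"delta_rot":[0,0,0],"fingers":0.2},{"dp":[0.053,0.0017,0.04],"delta_rot":[0,0,0],"fingers":0.2},{"dp":[0,0,0.05],"delta_rot":[0,0,0],"fingers":0.2},{"dp":[0,0,0.05],"delta_rot":[0,0,0],"fingers":0.2},{"dp":[0,0,0.05],"delta_rot":[0,0,0],"fingers":0.2},{"dp":[0,0,0.04],"delta_rot":[0,0,0],"fingers":0.2},{"dp":[0,0,0.02],"delta_rot":[0,0,0],"fingers":0.2},{"dp":[0,0,0],"delta_rot":[0,0,0],"fingers":0.2},{"dp":[0,0,0],"delta_rot":[0,0,0],"fingers":0.2}]'
python3 - <<'E'
from h import *
plan([.5866,.240,.157],-16.2); 
p,_=snap('side','s1'); cv2.imwrite('pics/s1c.png',cv2.resize(p[60:220,170:360,::-1],None,fx=4,fy=3.7))
E
```

```text
t: 3.6
tcp_pos: [0.5848, 0.2353, 0.1689]
tool_rot: [0.799, 0.601, -0.0, -0.0]
force: [-0.4, -0.1, 0.6]
finger_gap: 0.597
gripper_force: 0.0
t 3.6 tcp [0.5848 0.2353 0.1689] yawY -16.15 zaxis [-7.e-04 -3.e-04 -1.e+00] F [-0.4 -0.1  0.6] gap 0.597 gf 0.0 q6 0.49
total dp [0.01   0.0009 0.0237]
total rot [-0.0001  0.0001  0.0001]
```

View pics/s1c.png

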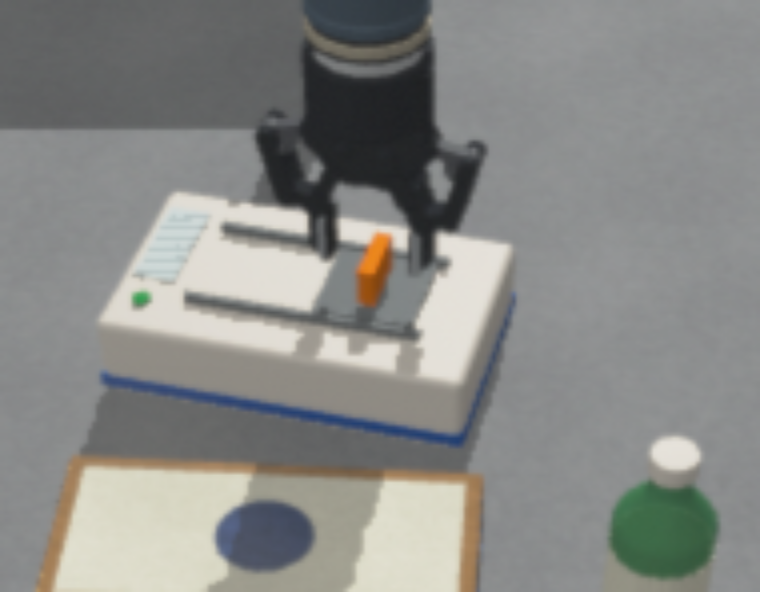

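The fingers straddle the orange tab (crop 375,270; fingers at 325 and 420). I'll lower, close on it, and start sliding.

```bash
python3 -m crank '[{"dp":[0.01,0,0.022],"delta_rot":[0,0,0],"fingers":0.2},{"dp":[0,0,0],"delta_rot":[0,0,0],"fingers":-1},{"dp":[0,0,0],"delta_rot":[0,0,0],"fingers":-1},{"dp":[0,0,0],"delta_rot":[0,0,0],"fingers":-1},{"dp":[0,0,0],"delta_rot":[0,0,0],"fingers":-1},{"dp":[0,0,0],"delta_rot":[0,0,0],"fingers":-1},{"dp":[0,0,0],"delta_rot":[0,0,0],"fingers":-1},{"dp":[0,0,0],"delta_rot":[0,0,0],"fingers":-1}]' 20 && python3 -m crank '[{"dp":[0,-0.01,0],"delta_rot":[0,0,0],"fingers":-1},{"dp":[0,-0.015,0],"delta_rot":[0,0,0],"fingers":-1},{"dp":[0,-0.015,0],"delta_rot":[0,0,0],"fingers":-1},{"dp":[0,-0.015,0],"delta_rot":[0,0,0],"fingers":-1},{"dp":[0,-0.015,0],"delta_rot":[0,0,0],"fingers":-1},{"dp":[0,-0.015,0],"delta_rot":[0,0,0],"fingers":-1},{"dp":[0,-0.015,0],"delta_rot":[0,0,0],"fingers":-1},{"dp":[0,-0.015,0],"delta_rot":[0,0,0],"fingers":-1},{"dp":[0,0,0],"delta_rot":[0,0,0],"fingers":-1}]'
python3 -c "
from h import *
plan([.5866-.07*.960,.240+.07*.279,.157],-16.2)"
```

```text
t: 4.32
tcp_pos: [0.5863, 0.2408, 0.1584]
tool_rot: [0.799, 0.601, 0.0, 0.0]
force: [-1.1, 1.2, 2.5]
finger_gap: 0.139
gripper_force: 25.2
t: 5.07
tcp_pos: [0.5287, 0.2573, 0.1584]
tool_rot: [0.799, 0.602, -0.001, -0.001]
force: [-1.5, 0.7, 7.2]
finger_gap: 0.131
gripper_force: 25.9
t 5.07 tcp [0.5287 0.2573 0.1584] yawY -16.03 zaxis [-2.e-03  3.e-04 -1.e+00] F [-1.5  0.7  7.2] gap 0.131 gf 25.9 q6 0.54
total dp [-0.0008 -0.0192  0.0028]
total rot [-0.0003  0.      0.0005]
```

```bash
python3 -m crank '[{"dp":[0,-0.008,0],"delta_rot":[0,0,0],"fingers":-1},{"dp":[0,-0.006,0],"delta_rot":[0,0,0],"fingers":-1},{"dp":[0,0,0],"delta_rot":[0,0,0],"fingers":-1}]' ; python3 -m crank '[{"dp":[0,-0.004,0],"delta_rot":[0,0,0],"fingers":-1},{"dp":[0,-0.004,0],"delta_rot":[0,0,0],"fingers":-1},{"dp":[0,0,0],"delta_rot":[0,0,0],"fingers":-1}]';python3 -m crank '[{"dp":[0,-0.004,0],"delta_rot":[0,0,0],"fingers":-1},{"dp":[0,0,0],"delta_rot":[0,0,0],"fingers":-1}]'
```

```text
t: 5.32
tcp_pos: [0.523, 0.2589, 0.1584]
tool_rot: [0.799, 0.602, -0.0, -0.0]
force: [-0.1, -0.9, 6.2]
finger_gap: 0.129
gripper_force: 25.8
t: 5.57
tcp_pos: [0.5195, 0.2599, 0.1584]
tool_rot: [0.799, 0.602, -0.0, -0.0]
force: [1.6, -1.6, 5.7]
finger_gap: 0.134
gripper_force: 25.7
t: 5.73
tcp_pos: [0.5191, 0.26, 0.1584]
tool_rot: [0.799, 0.602, 0.001, 0.001]
force: [4.4, -3.7, 4.2]
finger_gap: 0.132
gripper_force: 25.4
```

```bash
python3 -m crank '[{"dp":[0,-0.004,0],"delta_rot":[0,0,0],"fingers":-1},{"dp":[0,-0.004,0],"delta_rot":[0,0,0],"fingers":-1},{"dp":[0,0,0],"delta_rot":[0,0,0],"fingers":-1},{"dp":[0,0,0],"delta_rot":[0,0,0],"fingers":-1}]'
```

```text
t: 6.07
tcp_pos: [0.5184, 0.2602, 0.1584]
tool_rot: [0.799, 0.602, 0.004, 0.003]
force: [10.7, -7.3, 0.1]
finger_gap: 0.136
gripper_force: 24.8
```

```bash
python3 -m crank '[{"dp":[0,0.004,0],"delta_rot":[0,0,0],"fingers":-1},{"dp":[0,0.004,0],"delta_rot":[0,0,0],"fingers":-1},{"dp":[0,0,0],"delta_rot":[0,0,0],"fingers":0},{"dp":[0,0,0],"delta_rot":[0,0,0],"fingers":0},{"dp":[0,0,0],"delta_rot":[0,0,0],"fingers":0},{"dp":[0,0,0],"delta_rot":[0,0,0],"fingers":0},{"dp":[0,0,-0.02],"delta_rot":[0,0,0],"fingers":0},{"dp":[0,0,-0.05],"delta_rot":[0,0,0],"fingers":0},{"dp":[0,0,-0.06],"delta_rot":[0,0,0],"fingers":0.5},{"dp":[0,0,-0.08],"delta_rot":[0,0,0],"fingers":1},{"dp":[0,0,-0.08],"delta_rot":[0,0,0],"fingers":1},{"dp":[0,0,0],"delta_rot":[0,0,0],"fingers":1}]'
python3 - <<'E'
from h import *
plan([.485,-.360,.30],0)
E
```

```text
t: 7.07
tcp_pos: [0.5218, 0.2616, 0.3118]
tool_rot: [0.799, 0.602, 0.008, 0.003]
force: [1.9, -0.1, 0.1]
finger_gap: 0.999
gripper_force: 0.0
t 7.07 tcp [0.5218 0.2616 0.3118] yawY -16.04 zaxis [ 0.0159  0.0047 -0.9999] F [ 1.9 -0.1  0.1] gap 0.999 gf 0.0 q6 0.55
total dp [-1.2152  0.2725  0.0165]
total rot [ 0.0024 -0.0011 -0.0445]
```

```bash
python3 -m crank '[{"dp":[0,0,0],"delta_rot":[0,0,-0.0148],"fingers":1},{"dp":[0,0,0],"delta_rot":[0,0,-0.0148],"fingers":1},{"dp":[0,0,0],"delta_rot":[0,0,-0.0148],"fingers":1},{"dp":[0,0,0],"delta_rot":[0,0,0],"fingers":1}]'
python3 - <<'E'
from h import *
plan([.485,-.360,.30],0)
E
```

```text
t: 7.4
tcp_pos: [0.518, 0.2603, 0.3034]
tool_rot: [0.707, 0.707, 0.0, -0.0]
force: [-0.1, 0.2, 0.9]
finger_gap: 0.997
gripper_force: 0.0
t 7.4 tcp [0.518  0.2603 0.3034] yawY 0.02 zaxis [ 1.e-04  2.e-04 -1.e+00] F [-0.1  0.2  0.9] gap 0.997 gf 0.0 q6 0.27
total dp [-1.2405 -0.0663  0.0066]
total rot [ 0.     -0.      0.0001]
```

```bash
python3 -m crank '[{"dp":[-0.04,-0.0037,0],"delta_rot":[0,0,0],"fingers":1},{"dp":[-0.073,-0.0037,0],"delta_rot":[0,0,0],"fingers":1},{"dp":[-0.073,-0.0037,0],"delta_rot":[0,0,0],"fingers":1},{"dp":[-0.073,-0.0037,0],"delta_rot":[0,0,0],"fingers":1},{"dp":[-0.073,-0.0037,0],"delta_rot":[0,0,0],"fingers":1},{"dp":[-0.073,-0.0037,0],"delta_rot":[0,0,0],"fingers":1},{"dp":[-0.073,-0.0037,0],"delta_rot":[0,0,0],"fingers":1},{"dp":[-0.073,-0.0037,0],"delta_rot":[0,0,0],"fingers":1},{"dp":[-0.073,-0.0037,0],"delta_rot":[0,0,0],"fingers":1}]' && python3 -m crank '[{"dp":[-0.073,-0.0037,0],"delta_rot":[0,0,0],"fingers":1},{"dp":[-0.073,-0.0037,0],"delta_rot":[0,0,0],"fingers":1},{"dp":[-0.073,-0.0037,0],"delta_rot":[0,0,0],"fingers":1},{"dp":[-0.073,-0.0037,0],"delta_rot":[0,0,0],"fingers":1},{"dp":[-0.073,-0.0037,0],"delta_rot":[0,0,0],"fingers":1},{"dp":[-0.073,-0.0037,0],"delta_rot":[0,0,0],"fingers":1},{"dp":[-0.073,-0.0037,0],"delta_rot":[0,0,0],"fingers":1},{"dp":[-0.073,-0.0037,0],"delta_rot":[0,0,0],"fingers":1},{"dp":[-0.033,-0.0037,0],"delta_rot":[0,0,0],"fingers":1},{"dp":[0,0,0],"delta_rot":[0,0,0],"fingers":1},{"dp":[0,0,0],"delta_rot":[0,0,0],"fingers":1}]'
python3 - <<'E'
from h import *
plan([.485,-.360,.14],0)
p,d=snap('top','t2'); cv2.imwrite('pics/t2c.png',cv2.resize(p[165:315,120:320,::-1],None,fx=4,fy=4))
Q=world('top',d);hsv=cv2.cvtColor(p,cv2.COLOR_RGB2HSV);v,u=np.mgrid[:420,:560]
m=(u>125)&(u<235)&(v>175)&(v<300)&(hsv[...,0]<15)&(hsv[...,1]>150)&(Q[...,2]>.085)&(Q[...,2]<.12)
print('tab',np.median(Q[m],0).round(4))
c=np.array([.5432,.2539]);print('reader x',(np.median(Q[m],0)[:2]-c)@[.961,-.277])
# window disc: dark pixels at glass height near expected place
w=(np.hypot(Q[...,0]-.5864,Q[...,1]-.2414)<.032)&(hsv[...,2]<60)
P=Q[w];print('window',len(P),((P.min(0)+P.max(0))/2).round(4),np.median(P,0).round(4),np.ptp(P,0).round(3))
E
```

```text
t: 8.15
tcp_pos: [0.5008, -0.0533, 0.3032]
tool_rot: [0.708, 0.706, 0.0, 0.0]
force: [0.5, 0.8, 0.7]
finger_gap: 1.0
gripper_force: 0.0
t: 9.07
tcp_pos: [0.4838, -0.3603, 0.3025]
tool_rot: [0.709, 0.706, 0.0, -0.001]
force: [-0.2, 1.4, -0.4]
finger_gap: 0.998
gripper_force: 0.0
t 9.07 tcp [ 0.4838 -0.3603  0.3025] yawY -0.25 zaxis [-6.0e-04  1.8e-03 -1.0e+00] F [-0.2  1.4 -0.4] gap 0.998 gf 0.0 q6 -0.82
total dp [-0.      0.0026  0.3251]
total rot [-0.0001 -0.0003 -0.0007]
tab [0.5208 0.258  0.1004]
reader x -0.022653548866660357
window 245 [0.5862 0.241  0.0665] [0.5872 0.2409 0.0669] [0.04  0.041 0.01 ]
```

View pics/t2c.png

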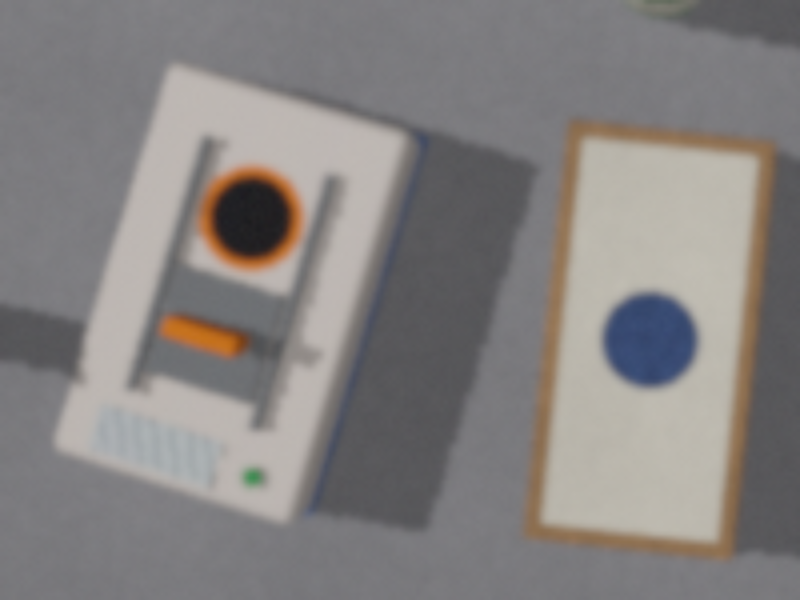

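The window (crop 252,217) is fully clear, and the tab has moved about 69–70 mm, up against its stop. The glove box hasn't moved. Next I descend on the blue tube.

```bash
python3 -m crank '[{"dp":[0,0.0026,0.03],"delta_rot":[0,0,-0.0007],"fingers":1},{"dp":[0,0,0.06],"delta_rot":[0,0,0],"fingers":1},{"dp":[0,0,0.06],"delta_rot":[0,0,0],"fingers":1},{"dp":[0,0,0.06],"delta_rot":[0,0,0],"fingers":1},{"dp":[0,0,0.05],"delta_rot":[0,0,0],"fingers":1},{"dp":[0,0,0.04],"delta_rot":[0,0,0],"fingers":1},{"dp":[0,0,0.025],"delta_rot":[0,0,0],"fingers":1},{"dp":[0,0,0],"delta_rot":[0,0,0],"fingers":1},{"dp":[0,0,0],"delta_rot":[0,0,0],"fingers":1}]'
python3 - <<'E'
from h import *
plan([.485,-.360,.14],0)
p,_=snap('side','s3'); cv2.imwrite('pics/s3c.png',cv2.resize(p[250:410,120:310,::-1],None,fx=4,fy=3.7))
E
```

```text
t: 9.87
tcp_pos: [0.4859, -0.359, 0.1405]
tool_rot: [0.706, 0.709, 0.0, -0.001]
force: [-0.6, -0.2, -0.1]
finger_gap: 0.998
gripper_force: 0.0
t 9.87 tcp [ 0.4859 -0.359   0.1405] yawY 0.24 zaxis [-7.e-04  1.e-03 -1.e+00] F [-0.6 -0.2 -0.1] gap 0.998 gf 0.0 q6 -0.83
total dp [-0.002  -0.0018  0.0009]
total rot [-0.0001 -0.0002  0.0007]
```

View pics/s3c.png

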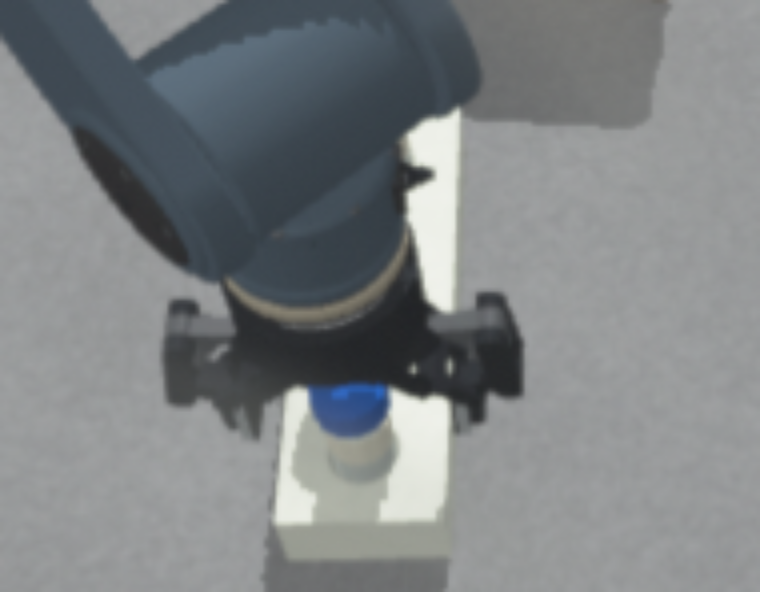

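Blue cap (crop 348,400) sits between the open fingers (250 and 470). Closing.

```bash
python3 -m crank '[{"dp":[-0.002,-0.0018,0],"delta_rot":[0,0,0.0007],"fingers":0.2},{"dp":[0,0,0],"delta_rot":[0,0,0],"fingers":-0.1},{"dp":[0,0,0],"delta_rot":[0,0,0],"fingers":-0.3},{"dp":[0,0,0],"delta_rot":[0,0,0],"fingers":-1},{"dp":[0,0,0],"delta_rot":[0,0,0],"fingers":-1},{"dp":[0,0,0],"delta_rot":[0,0,0],"fingers":-1},{"dp":[0,0,0],"delta_rot":[0,0,0],"fingers":-1},{"dp":[0,0,0],"delta_rot":[0,0,0],"fingers":-1}]' 30
python3 -c "
from h import *
plan([.485,-.36,.325])"
```

```text
t: 10.58
tcp_pos: [0.485, -0.3617, 0.1413]
tool_rot: [0.708, 0.707, -0.0, 0.001]
force: [0.1, 0.1, 5.8]
finger_gap: 0.371
gripper_force: 29.1
t 10.58 tcp [ 0.485  -0.3617  0.1413] yawY -0.08 zaxis [ 0.001  -0.0012 -1.    ] F [0.1 0.1 5.8] gap 0.371 gf 29.1 q6 -0.82
total dp [ 0.003   0.0004 -0.3675]
```

```bash
python3 -m crank '[{"dp":[0,0,-0.01],"delta_rot":[0,0,0],"fingers":-1},{"dp":[0,0,-0.02],"delta_rot":[0,0,0],"fingers":-1},{"dp":[0,0,-0.03],"delta_rot":[0,0,0],"fingers":-1},{"dp":[0,0,-0.04],"delta_rot":[0,0,0],"fingers":-1},{"dp":[0,0,-0.05],"delta_rot":[0,0,0],"fingers":-1},{"dp":[0,0,-0.05],"delta_rot":[0,0,0],"fingers":-1},{"dp":[0,0,-0.05],"delta_rot":[0,0,0],"fingers":-1},{"dp":[0,0,-0.05],"delta_rot":[0,0,0],"fingers":-1},{"dp":[0,0,-0.04],"delta_rot":[0,0,0],"fingers":-1},{"dp":[0,0,-0.03],"delta_rot":[0,0,0],"fingers":-1},{"dp":[0,0,0],"delta_rot":[0,0,0],"fingers":-1},{"dp":[0,0,0],"delta_rot":[0,0,0],"fingers":-1}]'
python3 - <<'E'
from h import *
plan([.5864,.2411,.325],0)
p,_=snap('side','s4'); cv2.imwrite('pics/s4c.png',cv2.resize(p[220:410,120:345,::-1],None,fx=3.5,fy=3.1))
E
```

```text
t: 11.58
tcp_pos: [0.4847, -0.3612, 0.3263]
tool_rot: [0.708, 0.707, -0.0, 0.001]
force: [-0.0, 0.8, -0.5]
finger_gap: 0.371
gripper_force: 30.2
t 11.58 tcp [ 0.4847 -0.3612  0.3263] yawY -0.08 zaxis [ 0.0012 -0.0013 -1.    ] F [-0.   0.8 -0.5] gap 0.371 gf 30.2 q6 -0.82
total dp [1.2049 0.2018 0.0013]
total rot [ 0.0002  0.0002 -0.0002]
```

View pics/s4c.png

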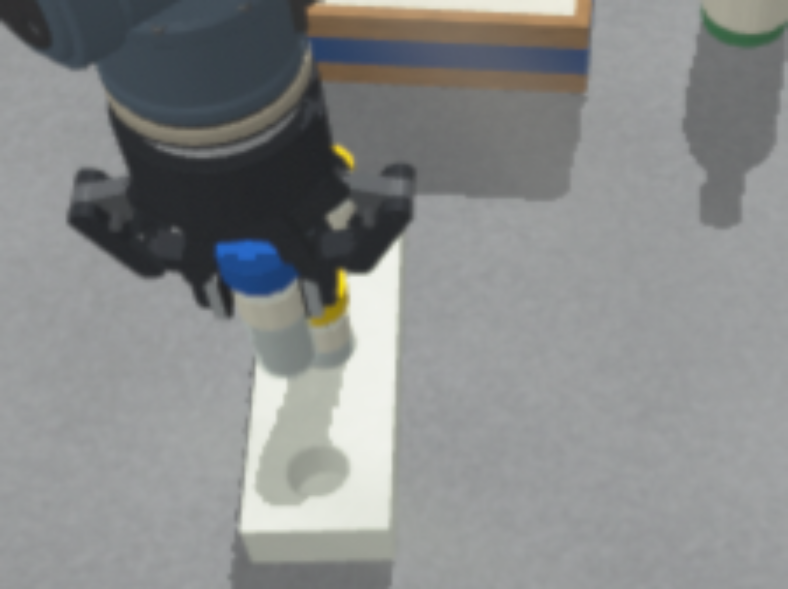

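Tube lifted (cap at 258,265; foot at 288,368), hole empty at (318,470), yellow tubes still in place. Foot is about 0.195 m, clear of everything on the way across.

```bash
python3 -m crank '[{"dp":[0.02,0.003,0],"delta_rot":[0,0,0],"fingers":-1},{"dp":[0.04,0.007,0],"delta_rot":[0,0,0],"fingers":-1},{"dp":[0.055,0.009,0],"delta_rot":[0,0,0],"fingers":-1},{"dp":[0.055,0.009,0],"delta_rot":[0,0,0],"fingers":-1},{"dp":[0.055,0.009,0],"delta_rot":[0,0,0],"fingers":-1},{"dp":[0.055,0.009,0],"delta_rot":[0,0,0],"fingers":-1},{"dp":[0.055,0.009,0],"delta_rot":[0,0,0],"fingers":-1},{"dp":[0.055,0.009,0],"delta_rot":[0,0,0],"fingers":-1},{"dp":[0.055,0.009,0],"delta_rot":[0,0,0],"fingers":-1},{"dp":[0.055,0.009,0],"delta_rot":[0,0,0],"fingers":-1},{"dp":[0.055,0.009,0],"delta_rot":[0,0,0],"fingers":-1},{"dp":[0.055,0.009,0],"delta_rot":[0,0,0],"fingers":-1}]' && python3 -m crank '[{"dp":[0.055,0.009,0],"delta_rot":[0,0,0],"fingers":-1},{"dp":[0.055,0.009,0],"delta_rot":[0,0,0],"fingers":-1},{"dp":[0.055,0.009,0],"delta_rot":[0,0,0],"fingers":-1},{"dp":[0.055,0.009,0],"delta_rot":[0,0,0],"fingers":-1},{"dp":[0.055,0.009,0],"delta_rot":[0,0,0],"fingers":-1},{"dp":[0.055,0.009,0],"delta_rot":[0,0,0],"fingers":-1},{"dp":[0.055,0.009,0],"delta_rot":[0,0,0],"fingers":-1},{"dp":[0.055,0.009,0],"delta_rot":[0,0,0],"fingers":-1},{"dp":[0.055,0.009,0],"delta_rot":[0,0,0],"fingers":-1},{"dp":[0.04,0.009,0],"delta_rot":[0,0,0],"fingers":-1},{"dp":[0.02,0.005,0],"delta_rot":[0,0,0],"fingers":-1},{"dp":[0,0,0],"delta_rot":[0,0,0],"fingers":-1}]'
python3 -c "
from h import *
plan([.5864,.2411,.212],0)"
```

```text
t: 12.63
tcp_pos: [0.5341, -0.0541, 0.3238]
tool_rot: [0.708, 0.707, -0.001, -0.002]
force: [1.0, -0.2, -0.9]
finger_gap: 0.373
gripper_force: 30.2
t: 13.63
tcp_pos: [0.5822, 0.2233, 0.3238]
tool_rot: [0.707, 0.708, -0.001, -0.001]
force: [-0.2, -0.4, -0.5]
finger_gap: 0.376
gripper_force: 30.2
t 13.63 tcp [0.5822 0.2233 0.3238] yawY 0.1 zaxis [-2.5e-03  1.0e-04 -1.0e+00] F [-0.2 -0.4 -0.5] gap 0.376 gf 30.2 q6 0.19
total dp [0.0356 0.0089 0.2236]
total rot [-0.0004 -0.      0.0003]
```

```bash
python3 -m crank '[{"dp":[0.015,0.004,0],"delta_rot":[0,0,0],"fingers":-1},{"dp":[0.01,0.003,0.02],"delta_rot":[0,0,0],"fingers":-1},{"dp":[0,0,0.04],"delta_rot":[0,0,0],"fingers":-1},{"dp":[0,0,0.05],"delta_rot":[0,0,0],"fingers":-1},{"dp":[0,0,0.04],"delta_rot":[0,0,0],"fingers":-1},{"dp":[0,0,0.02],"delta_rot":[0,0,0],"fingers":-1},{"dp":[0,0,0],"delta_rot":[0,0,0],"fingers":-1},{"dp":[0,0,0],"delta_rot":[0,0,0],"fingers":-1},{"dp":[0,0,0],"delta_rot":[0,0,0],"fingers":-1}]'
python3 - <<'E'
from h import *
plan([.5864,.2411,.2123],0)
p,d=snap('side','s5'); cv2.imwrite('pics/s5c.png',cv2.resize(p[60:190,190:345,::-1],None,fx=5,fy=4.6))
Q=world('side',d); 
for z0,z1 in((.10,.11),(.11,.12),(.12,.13),(.13,.14),(.14,.15),(.19,.22)):
    m=(np.hypot(Q[...,0]-.5864,Q[...,1]-.2411)<.024)&(Q[...,2]>z0)&(Q[...,2]<z1)&(d>0)
    if m.any(): P=Q[m]; print(z0,len(P),'xmid',((P[:,0].min()+P[:,0].max())/2).round(4),'xw',np.ptp(P[:,0]).round(4),'ymin',np.percentile(P[:,1],5).round(4))
E
```

```text
t: 14.38
tcp_pos: [0.5874, 0.2334, 0.2415]
tool_rot: [0.708, 0.706, 0.001, 0.001]
force: [-0.5, 0.6, -0.1]
finger_gap: 0.374
gripper_force: 30.2
t 14.38 tcp [0.5874 0.2334 0.2415] yawY -0.12 zaxis [ 2.2e-03  4.0e-04 -1.0e+00] F [-0.5  0.6 -0.1] gap 0.374 gf 30.2 q6 0.2
total dp [ 0.0154 -0.0021  0.0584]
total rot [ 0.0004 -0.0001 -0.0003]
0.1 2 xmid 0.5958 xw 0.0025 ymin 0.2229
0.11 24 xmid 0.5886 xw 0.0272 ymin 0.2188
0.12 31 xmid 0.5874 xw 0.0246 ymin 0.2184
0.13 27 xmid 0.5876 xw 0.0244 ymin 0.2189
0.14 27 xmid 0.5877 xw 0.0243 ymin 0.2182
0.19 78 xmid 0.5864 xw 0.0327 ymin 0.2177
```

View pics/s5c.png

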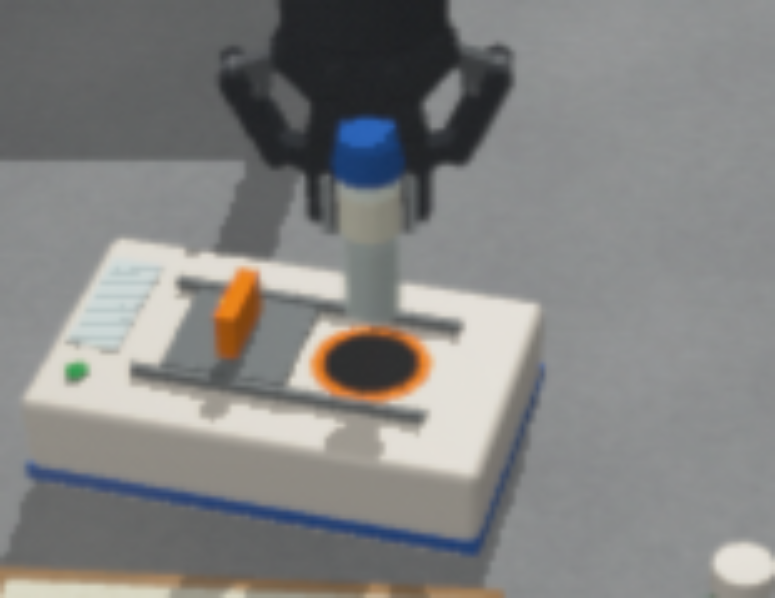

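The tube hangs upright over the window (foot at crop 370,315; window at 370,362). The measured axis (0.5876, 0.233) and foot height (about 0.11) match the arm's pose. Final approach.

```bash
python3 -m crank '[{"dp":[0.008,-0.001,0.01],"delta_rot":[0,0,0],"fingers":-1},{"dp":[0.008,-0.001,0.014],"delta_rot":[0,0,0],"fingers":-1},{"dp":[0,0,0.014],"delta_rot":[0,0,0],"fingers":-1},{"dp":[0,0,0.01],"delta_rot":[0,0,0],"fingers":-1},{"dp":[0,0,0.006],"delta_rot":[0,0,0],"fingers":-1},{"dp":[0,0,0],"delta_rot":[0,0,0],"fingers":-1},{"dp":[0,0,0],"delta_rot":[0,0,0],"fingers":-1},{"dp":[0,0,0],"delta_rot":[0,0,0],"fingers":-1},{"dp":[0,0,0],"delta_rot":[0,0,0],"fingers":-1}]'
python3 - <<'E'
from h import *
plan([.5864,.2411,.2123],0)
p,d=snap('side','s6'); cv2.imwrite('pics/s6c.png',cv2.resize(p[60:190,190:345,::-1],None,fx=5,fy=4.6))
Q=world('side',d)
m=(np.hypot(Q[...,0]-.5864,Q[...,1]-.2411)<.024)&(Q[...,2]>.095)&(Q[...,2]<.125)
P=Q[m];print(len(P),'xmid',((P[:,0].min()+P[:,0].max())/2).round(4),'y',(np.percentile(P[:,1],5)+.0145).round(4))
m=(np.hypot(Q[...,0]-.5864,Q[...,1]-.2411)<.02)&(Q[...,1]<.235)&(Q[...,2]>.073);print('lowest',Q[m][:,2].min().round(4))
E
```

```text
t: 15.18
tcp_pos: [0.5858, 0.2416, 0.2137]
tool_rot: [0.708, 0.707, 0.0, 0.0]
force: [0.2, 0.1, 0.7]
finger_gap: 0.378
gripper_force: 30.2
t 15.18 tcp [0.5858 0.2416 0.2137] yawY -0.09 zaxis [ 7.e-04  1.e-04 -1.e+00] F [0.2 0.1 0.7] gap 0.378 gf 30.2 q6 0.22
total dp [-0.0009  0.0013  0.0028]
total rot [ 0.0001 -0.     -0.0002]
109 xmid 0.586 y 0.2389
lowest 0.0828
```

View pics/s6c.png

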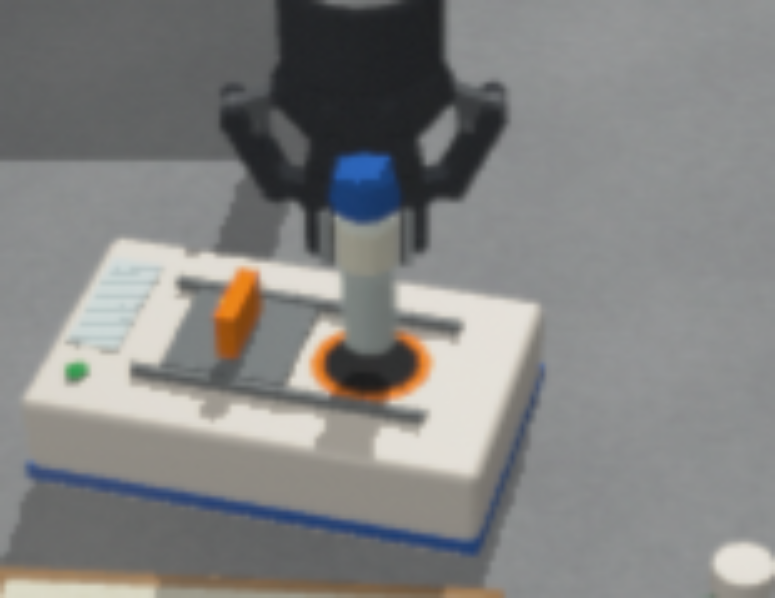

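The tube is upright over the middle of the window (foot at crop 368,350). The foot is at about 0.082 m, roughly 16 mm above the glass, with the shutter open and no contact force. I'll let it settle and hand in.

```bash
python3 -m crank '[{"dp":[0,0,0.002],"delta_rot":[0,0,0],"fingers":-1},{"dp":[0,0,0],"delta_rot":[0,0,0],"fingers":-1},{"dp":[0,0,0],"delta_rot":[0,0,0],"fingers":-1},{"dp":[0,0,0],"delta_rot":[0,0,0],"fingers":-1},{"dp":[0,0,0],"delta_rot":[0,0,0],"fingers":-1},{"dp":[0,0,0],"delta_rot":[0,0,0],"fingers":-1}]'
python3 -c "
from station import manip
print(manip.sign_off())"
```

```text
t: 15.73
tcp_pos: [0.5855, 0.2416, 0.2125]
tool_rot: [0.708, 0.707, 0.0, 0.0]
force: [0.1, 1.1, -0.7]
finger_gap: 0.371
gripper_force: 30.2
the job is handed in; nothing more can be done
None
```

The job is handed in at 15.7 s: the shutter is open against its stop, and the blue-capped tube is held upright over the middle of the window, its foot about 15 mm above the glass.

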